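# Wedge the rocking bench instrument

### The arm

A 6-joint arm with a two-finger parallel gripper is mounted at the origin on the work surface. World frame = base frame: x ahead of the robot, y to its left, z up, the work surface at z = 0. Lengths are in m, angles in rad, forces in N, time in s.
With the tool pointing down it reaches from about 0.375 to 0.975 m from the base axis. Payload 3.8 kg.
Tool frame: the origin (TCP) lies on the centre line of the jaws, within the pads' length; the fingertips stand 25 mm ahead of it and the grasp point (between the pads) lies 6 mm ahead of it; y points along the fingers, z is the direction in which the jaws open and shut, and the axes are right-handed (so a half turn about y gives the same grasp; the last joint's range is limited). The gripper opens to 85 mm and grips with 20 to 120 N. Pads are 22 mm wide; open, the fingers measure 114 mm over their backs; the gripper's body (76 mm by 85 mm) begins 54 mm behind the grasp point. The pads swing forward as they close: fully open they stand 13 mm farther back than shut.
Start: joints at [1.29, 0.264, 1.604, -0, 1.274, -0.037], TCP at [0.163, 0.655, 0.256] pointing down, gripper open.
Joint ranges: [-2.63, 2.63], [-0.94, 2.18], [0.31, 2.57], [-1.31, 4.45], [0, 2.66], [-2.55, 2.55]. Speed limits (rad/s): [2.57, 2.57, 3.14, 3.14, 3.14, 3.14].

### API

Orientations are given as a rotation vector (axis times angle).
In Python, from workcell import bot gives the robot as it stands.
- The arm moves only by the shell command python3 -m jog 'ROWS' [FORCE]. ROWS is JSON, a list of rows, each a list of 5 numbers: the shift along the world's x, y, z in mm, then the turn about the world's z in degrees, then the finger opening in mm, from 0 to 85.4. A call has exactly 10 rows; each row is the pose to reach, as a shift and turn from the pose commanded when the call began; what a row does not reach only later rows make up. A row lasts 1/8 s, in which the tool goes at most 62.5 mm and 10.7 degrees, less where a joint would pass 70% of its speed; a pose out of reach is approached as far as the arm can. A call with a gripper value outside its range is refused whole. The fingers move at their own pace and stop on an object; FORCE is the grip in N (left out, the last holds). Time passes only in rows, so rows that repeat a pose let the fingers close, or fill a call up. It gives the time, the measured TCP pose, the force and the opening at its end, in the units of the state.
- bot.read_state(): the state, without advancing time (a new reading comes with each control period).
- bot.read_camera(name): name is "scene" or "top"; returns a dict with "pixels" (384x512x3 uint8, red, green, blue), "fx", "fy", "cx", "cy" (pixels), "dist" ([k1, k2, p1, p2, k3] as OpenCV has them; the pictures are not rectified), "R" (3x3) and "t" (3): a world point X has camera coordinates R X + t. Camera axes: x right, y down, z forward; pixel columns grow to the right and rows downward; lengths in m; the calibration is good to about 2 mm. A picture is of the moment at which its call begins. There is no depth.
- bot.finish_job(): hands the job in, once; it reports no verdict.
The state is a dict: "time": time; "q": joint angles; "joint_vel": joint speeds; "joint_torque": joint torques, N m; "tool_pos": TCP position; "tcp_rot": TCP orientation; "wrist_force": force on the tool from outside, world axes, zero at the start; "torque": the same for the moment, N m; "width": opening from 0.0 (shut) to 1.0 (fully open).
Only numpy, scipy, OpenCV 4.12 (cv2) and the standard library are available. Lean on these libraries where they do the work, as an engineer would, in place of code of your own. Each camera call takes 0.05 s, during which the arm holds its last target.

### The job

The cream bench instrument rocks because one foot, the one under the orange nut, is too short to reach the bench. With the fingertips, push the yellow wedge along the bench, thin end first, under that foot until it is snug against it, but not so far that it jacks the instrument out of level or shoves it along; then press down on the orange nut to check that the corner no longer dips, and take the hand away. Do not pick up or tip the wedge or the instrument, and leave the other things alone.

Things in the scene. Friction and masses are not known exactly. Their poses are not given: they have to be found in the camera images.
- instrument: Cream bench instrument, about 3 kg, loose, level: case 160 (x) x 210 (y) mm, top 74 mm up, on two steel runners along x (258 x 24 x 8 mm, undersides 26 mm up) at y = +-85 mm. Feet at x = +-115, y = +-85 mm, the near ones 47 mm before the case. Origin: centre of its footprint at bench height; x points away from the dark panel. Three feet stand; the one at (-115, +85) hangs clear and dips if pressed with about 7 N.
- short_foot: The short foot with its orange nut, rigidly part of the instrument. Origin at bench height below the foot's centre; same axes as the instrument.
- foot_bottom (a point): Lowest point of the short foot's rubber ball (radius 12 mm), 10 mm above the bench.
- foot_cap (a point): Centre of the flat top of the orange nut over the short foot (28 mm across, 10 mm tall), 44 mm above the bench: where to press.
- wedge: Yellow loose plastic wedge, about 80 g, 90 mm long (x), 40 wide (y), flat before the short foot, thin end roughly toward it. Top slopes from 18 mm high at the black back edge (-x) to 2 mm at the thin end (+x), 10 at the middle, so it meets the foot with its middle about under it. Origin: underside centre. Slides with about 1 N; at the foot resistance rises steeply, and above 7 to 15 N it jacks the corner up.
- wedge_back (a point): Centre of the wedge's upright back face (40 mm wide, 18 mm tall), 9 mm above the bench: push here.
- wedge_tip (a point): Middle of the wedge's thin edge, 1 mm above the bench.
- tape_roll: Blue roll of tape, 68 mm across, 25 mm tall, lying flat; origin at its underside centre. Bystander.
- jar: Clear jar with a red lid, 56 mm across, 75 mm tall; origin at its underside centre. Bystander.
- screwdriver: Screwdriver 200 mm long lying along its x on the bench to the right of the wedge; origin half-way along, at bench height. Bystander.

How it is judged:
On the way, in this order (a step that is already met when the one before it is completed fails the run):
1. the wedge is snug under the short foot: it bears against it with more than 0.5 N (contact force between wedge and short_foot above 0.5 N), for 0.2 s.
2. the orange-nut corner is pressed down with more than 3 N while the wedge carries it and the instrument stays level within 0.014 rad (contact force between each of the fingers, wedge and short_foot above 3 N and angle between instrument's own z axis and vertical below 0.014 rad), for 0.2 s.
At the end, for the whole second after the job is handed in: The wedge lies flat on the bench under the short foot (its middle within 30 mm of the foot) and bears against it with more than 0.5 N; the instrument is level within 0.010 rad and within 15 mm of where it stood; all is at rest (contact force between wedge and short_foot above 0.5 N and horizontal distance between foot_bottom and wedge below 0.03 m and angle between instrument's own z axis and vertical below 0.01 rad and distance of instrument from where it was at the start of the episode below 0.015 m and height (world z) of wedge below 0.004 m and angle between wedge's own z axis and vertical below 0.04 rad and linear speed of each of instrument, wedge below 0.01 m/s); the robot touches nothing.
It fails at once if the wedge is lifted more than 8 mm or tipped more than 0.25 rad (height (world z) of wedge above 0.008 m or angle between wedge's own z axis and vertical above 0.25 rad).
It fails at once if the instrument is rocked, lifted or jacked: tilted more than 0.035 rad or raised more than 8 mm (angle between instrument's own z axis and vertical above 0.035 rad or height (world z) of instrument above 0.008 m).
It fails at once if the instrument is shoved more than 25 mm (distance of instrument from where it was at the start of the episode above 0.025 m).
It fails at once if a bystander is moved more than 15 mm (distance of any of tape_roll, jar, screwdriver from where it was at the start of the episode above 0.015 m).
It also fails if it takes over 51 s, if anything falls off the work surface, if the arm or the gripper's body presses on something with over 40 N, if the wrist force passes 120 N, or if a joint passes its speed limit or range.

## Working session

There is one attempt and no reset: what is moved stays moved. The work goes in short steps, Python scripts to look and compute and a shell command to move; the robot and the scene stay as the last step left them, time stands still between calls to the robot, and variables do not carry over. Pictures are saved under pics/ and viewed, and the job is handed in when it is done.

```bash
ls; mkdir -p pics; python3 - <<'E'
from workcell import bot
import cv2
for n in("scene","top"):
    c=bot.read_camera(n); cv2.imwrite(f"pics/{n}0.png",cv2.resize(c["pixels"][:,:,::-1],(800,600),interpolation=cv2.INTER_CUBIC))
    print(n,c["fx"],c["fy"],c["cx"],c["cy"],c["dist"],c["R"],c["t"])
s=bot.read_state();print(s)
E
```

```text
pics
scene 356.95313362394984 356.95313362394984 253.22264199022877 196.72929449931289 [-0.08862988  0.          0.          0.          0.        ] [[ 0.17079391  0.98527955  0.00732415]
 [ 0.73834498 -0.12305967 -0.66310105]
 [-0.6524386   0.11866137 -0.74849406]] [-0.07993258 -0.4386894   1.34901304]
top 400.59645406998374 400.59645406998374 261.49438954231795 192.97760117277642 [-0.02289815  0.          0.          0.          0.        ] [[ 0.00395581 -0.99998662  0.0033345 ]
 [-0.98005935 -0.00453939 -0.19865313]
 [ 0.19866561 -0.00248217 -0.98006419]] [-0.02188515  0.64194687  0.92471505]
{'time': 0.1, 'q': array([ 1.29012020e+00,  2.64688169e-01,  1.60527601e+00,  1.98693118e-05,
        1.27373509e+00, -3.68909101e-02]), 'joint_vel': array([-7.68129214e-04,  9.53312718e-05, -2.62491966e-03, -9.99012706e-04,
        8.97405720e-05,  3.67399920e-04]), 'joint_torque': array([-7.90492322e-05, -5.16701317e+01, -3.68591487e+01, -1.01386765e-04,
        6.29803064e-03, -3.89628826e-05]), 'tool_pos': array([0.16274286, 0.65442987, 0.25505869]), 'tcp_rot': array([-1.56438905,  0.19171881, -0.19116485]), 'wrist_force': array([ 0.68365917,  0.069689  , -0.38054166]), 'torque': array([0.08086171, 0.01605235, 0.00237037]), 'width': 0.9973193900941295}
```

View pics/scene0.png

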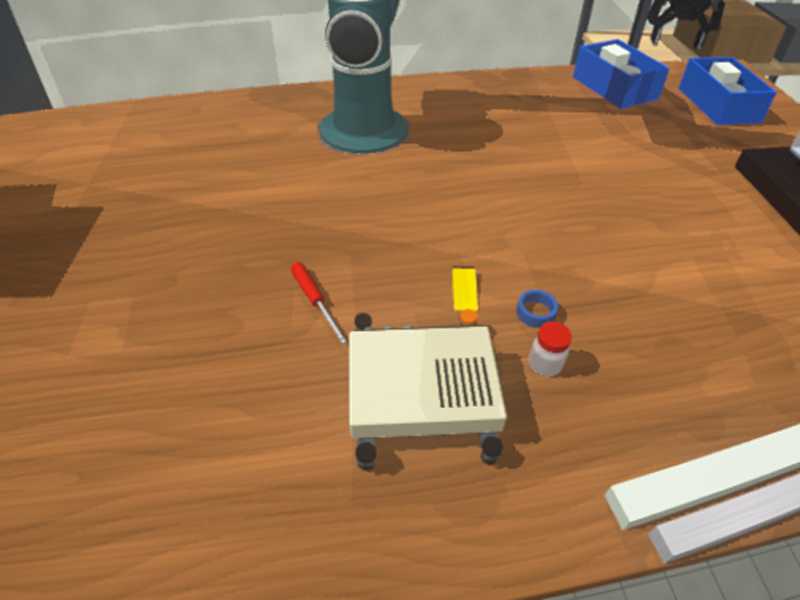

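View pics/top0.png

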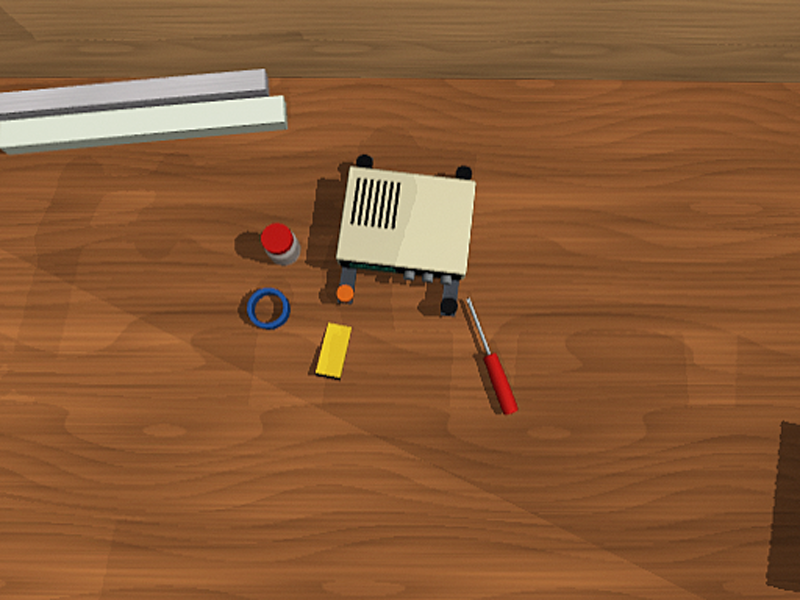

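The scene and top pictures show the whole setup: in the 800x600 top view the nut is at about (345,293), and the wedge runs from its back edge (327,377) to its tip (340,324). I'll enlarge both.

```bash
cat > h.py <<'E'
from workcell import bot
import cv2, numpy as np
def crop(n,x0,y0,w,h,k,out):
    c=bot.read_camera(n); p=c["pixels"][y0:y0+h,x0:x0+w,::-1]
    cv2.imwrite(out,cv2.resize(p,None,fx=k,fy=k,interpolation=cv2.INTER_CUBIC)); return c
def ray(c,uv,z):
    K=np.array([[c["fx"],0,c["cx"]],[0,c["fy"],c["cy"]],[0,0,1]])
    n=cv2.undistortPoints(np.array([[uv]],float),K,np.array(c["dist"]))[0,0]
    R=np.array(c["R"]);t=np.array(c["t"]);o=-R.T@t;d=R.T@np.array([n[0],n[1],1]);return o+d*(z-o[2])/d[2]
def proj(c,X):
    K=np.array([[c["fx"],0,c["cx"]],[0,c["fy"],c["cy"]],[0,0,1]])
    return cv2.projectPoints(np.array(X,float).reshape(-1,1,3),cv2.Rodrigues(np.array(c["R"]))[0],np.array(c["t"],float),K,np.array(c["dist"]))[0][:,0]
def px(crop,p): # crop pixel (x0,y0,k) -> image pixel
    x0,y0,k=crop; return ((p[0]+.5)/k-.5+x0,(p[1]+.5)/k-.5+y0)
E
python3 - <<'E'
from h import *
crop("top",190,160,120,90,6.6667,"pics/t1.png")
crop("scene",220,155,120,90,6.6667,"pics/s1.png")
E
```

```text
(no output)
```

View pics/t1.png

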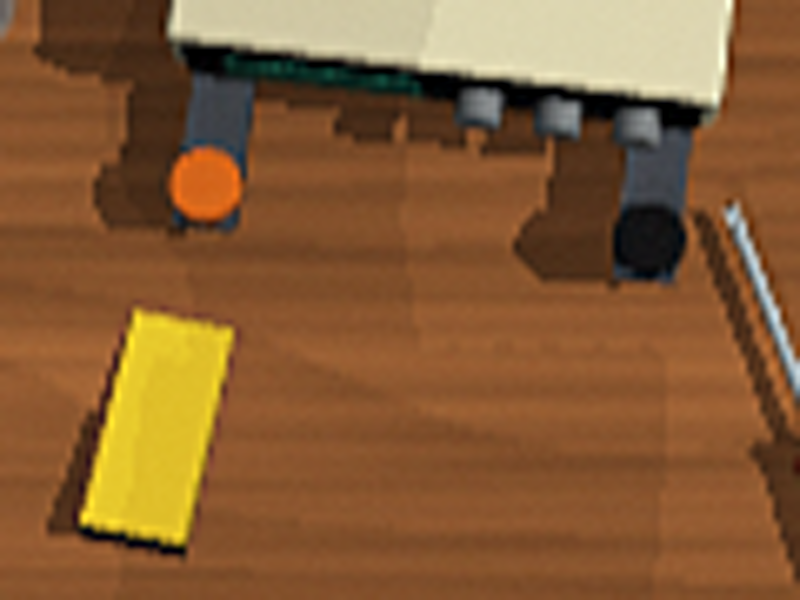

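View pics/s1.png

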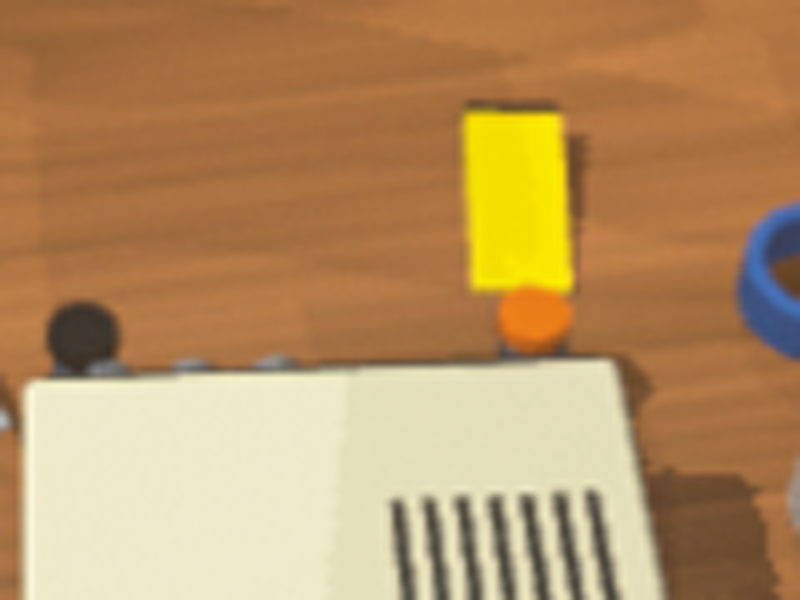

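```bash
python3 - <<'E'
from h import *
T=(190,160,6.6667);S=(220,155,6.6667)
ct=bot.read_camera("top");cs=bot.read_camera("scene")
for n,p,z in[("nut",(206,185),.044),("blk",(649,240),.044),("tl",(135,310),.002),("tr",(235,330),.002),("bl",(80,528),.018),("br",(186,546),.018),("bl0",(78,538),.009),("br0",(186,556),.009)]:
    print("T",n,ray(ct,px(T,p),z)*1000)
for n,p,z in[("nut",(535,312),.044),("blk",(83,333),.044),("tl",(573,292),.002),("tr",(470,291),.002),("bl",(561,112),.018),("br",(463,112),.018)]:
    print("S",n,ray(cs,px(S,p),z)*1000)
for c in(ct,cs): print("cam",-np.array(c["R"]).T@c["t"])
E
```

```text
T nut [660.28009785  84.58201023  44.        ]
T blk [639.80039817 -83.26055256  44.        ]
T tl [619.17729265 115.4742995    2.        ]
T tr [611.43427194  76.13158406   2.        ]
T bl [532.54148523 131.8583845   18.        ]
T br [525.93453916  91.45492183  18.        ]
T bl0 [529.49208519 133.81424826   9.        ]
T br0 [522.84045383  92.31707539   9.        ]
S nut [663.49005035  84.32161768  44.        ]
S blk [645.76534991 -84.48470267  44.        ]
S tl [621.23801873 115.85604488   2.        ]
S tr [613.87075754  74.9568911    2.        ]
S bl [535.78616547 132.2723384   18.        ]
S br [529.09588098  91.33055293  18.        ]
cam [ 0.44552353 -0.01667551  1.03387783]
cam [ 1.21770429 -0.13530477  0.71941827]
```

```bash
python3 - <<'E'
from h import *
s=bot.read_state();R=cv2.Rodrigues(s["tcp_rot"])[0];print(R.round(3));print("jaw az",np.degrees(np.arctan2(R[1,2],R[0,2])))
a=np.array([528,112.3]);f=np.array([662,84.5]);d=f-a;print(np.degrees(np.arctan2(d[1],d[0])),np.linalg.norm(d))
E
```

```text
[[ 0.97  -0.     0.241]
 [-0.241 -0.001  0.97 ]
 [-0.    -1.    -0.001]]
jaw az 76.02944118277038
-11.720471302992411 136.85335216939336
```

```bash
python3 -m jog '[[15,-25,0,0,0],[50,-80,0,1,0],[85,-140,0,2,0],[125,-200,0,2.5,0],[160,-260,0,2.5,0],[195,-315,0,2.5,0],[230,-375,0,2.5,0],[265,-430,0,2.5,0],[300,-485,0,2.5,0],[325,-535,0,2.5,0]]' 20
python3 -m jog '[[0,0,-40,0,0],[0,0,-80,0,0],[0,0,-120,0,0],[0,0,-150,0,0],[0,0,-150,0,0],[0,0,-150,0,0],[0,0,-150,0,0],[0,0,-150,0,0],[0,0,-150,0,0],[0,0,-150,0,0]]'
python3 - <<'E'
from h import *
crop("scene",150,80,200,150,4,"pics/s2.png")
crop("top",160,160,160,120,5,"pics/t2.png")
print(bot.read_state())
E
```

```text
time: 1.55
tool_pos: [0.4722, 0.1484, 0.2567]
tcp_rot: [-1.564, 0.156, -0.158]
wrist_force: [1.2, 0.2, -0.2]
width: 0.004
time: 2.8
tool_pos: [0.4713, 0.1503, 0.1066]
tcp_rot: [-1.565, 0.157, -0.157]
wrist_force: [-0.4, 0.0, -0.4]
width: 0.001
{'time': 2.9, 'q': array([ 2.58220210e-01,  7.10446051e-02,  2.12701744e+00,  5.83179926e-06,
        9.43452958e-01, -1.11251227e+00]), 'joint_vel': array([-7.06526523e-05,  2.42075478e-03,  3.77560096e-04,  7.97346348e-04,
       -1.45142588e-04, -1.29828287e-03]), 'joint_torque': array([ 3.74640207e-03, -3.52010822e+01, -3.11627448e+01, -1.70787607e-04,
       -2.30481535e-03,  2.60700453e-06]), 'tool_pos': array([0.47122743, 0.15021445, 0.10635337]), 'tcp_rot': array([-1.56505041,  0.1570286 , -0.15714038]), 'wrist_force': array([-0.15474979, -0.63855201,  0.22186283]), 'torque': array([ 0.02436998,  0.0584218 , -0.01108924]), 'width': 5.383004801484006e-05}
```

View pics/s2.png

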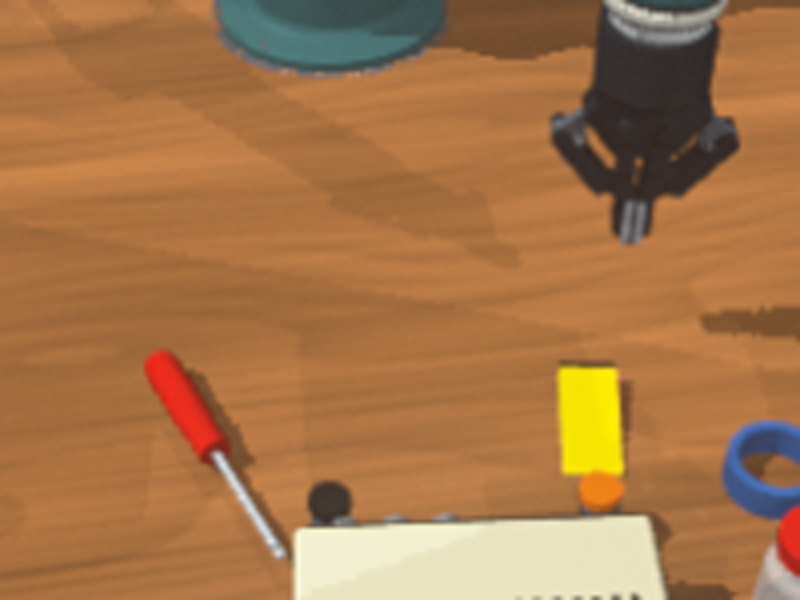

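View pics/t2.png

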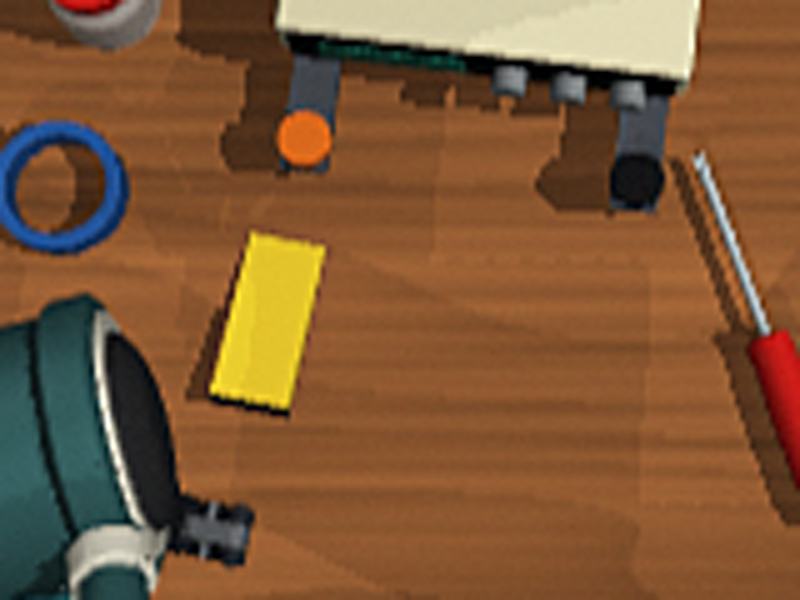

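```bash
python3 - <<'E'
from h import *
c=bot.read_camera("scene");s=bot.read_state();p=s["tool_pos"];print(p)
for dz in(.012,.025,.038):
    q=p+np.array([.983*.011,-.186*.011,-dz]);u=proj(c,q)[0];print(dz,(u-[150,80]+.5)*4-.5)
E
```

```text
[0.47116672 0.15019763 0.1062612 ]
0.012 [630.22054933 231.57511941]
0.025 [628.0380469  246.18462995]
0.038 [625.89249324 260.52373454]
```

```bash
python3 -m jog '[[15,-16,0,0,0],[31,-33,0,0,0],[31,-33,-15,0,0],[31,-33,-30,0,0],[31,-33,-45,0,0],[31,-33,-60,0,0],[31,-33,-70,0,0],[31,-33,-76,0,0],[31,-33,-76,0,0],[31,-33,-76,0,0]]'
python3 - <<'E'
from h import *
crop("scene",230,120,120,90,6.6667,"pics/s3.png")
crop("top",160,160,160,120,5,"pics/t3.png")
s=bot.read_state();print(s["tool_pos"],s["wrist_force"])
E
```

```text
time: 4.2
tool_pos: [0.5028, 0.1173, 0.0308]
tcp_rot: [-1.565, 0.156, -0.158]
wrist_force: [-0.0, -0.6, 0.1]
width: 0.005
[0.50280784 0.11727454 0.0308908 ] [-0.1104229   0.36951068 -0.85461888]
```

View pics/s3.png

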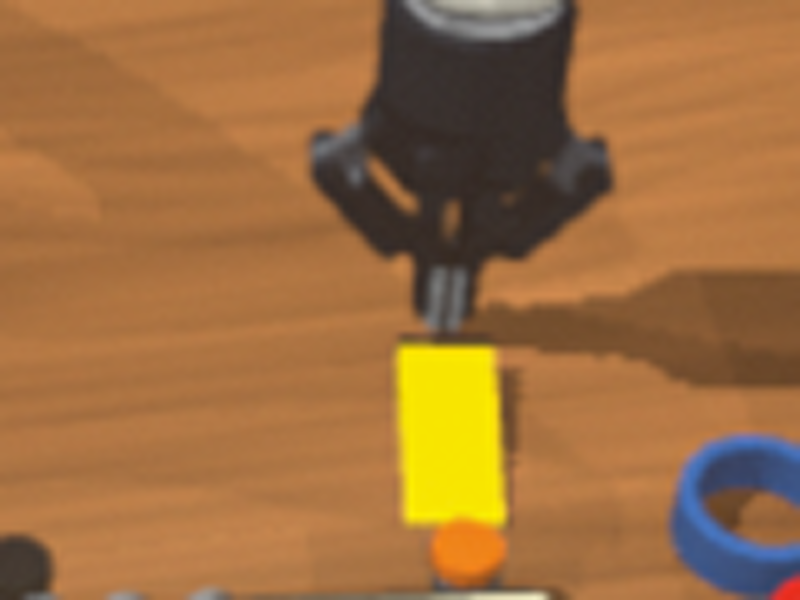

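View pics/t3.png

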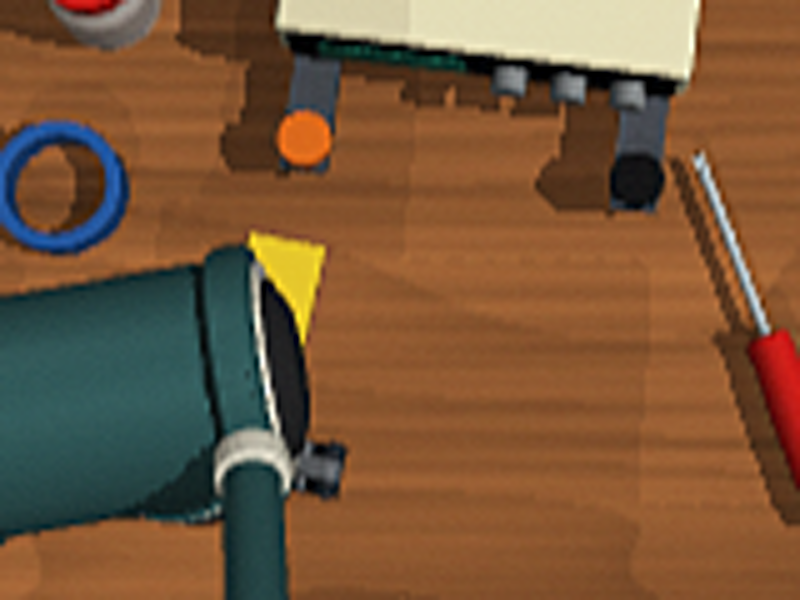

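Fingers sit centred behind the wedge back (fingertips at 445,330, back edge at 447,343 in the scene crop). I'll push along -11.7°.

```bash
python3 -m jog '[[5,-1,0,0,0],[10,-2,0,0,0],[15,-3,0,0,0],[21,-4.3,0,0,0],[29,-6,0,0,0],[37,-7.7,0,0,0],[45,-9.3,0,0,0],[53,-11,0,0,0],[60,-12.4,0,0,0],[66,-13.7,0,0,0]]'
python3 - <<'E'
from h import *
crop("scene",230,120,120,90,6.6667,"pics/s4.png")
s=bot.read_state();print(s["tool_pos"],s["wrist_force"])
E
```

```text
time: 5.55
tool_pos: [0.5687, 0.1034, 0.0303]
tcp_rot: [-1.565, 0.157, -0.157]
wrist_force: [0.3, -0.0, 1.0]
width: 0.004
[0.56959495 0.1033168  0.03050616] [ 0.77963106 -0.51880287 -0.28129554]
```

View pics/s4.png

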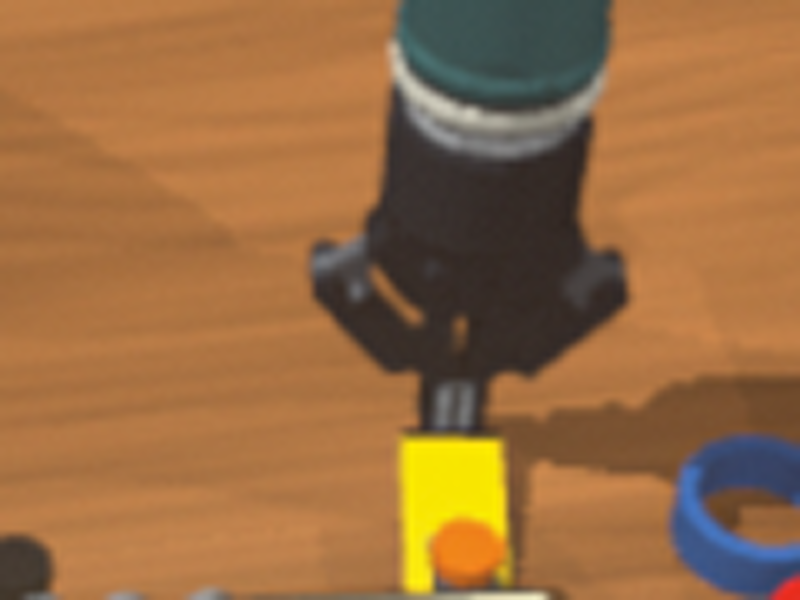

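```bash
python3 - <<'E'
from h import *
S=(230,120,6.6667);c=bot.read_camera("scene")
for p,z in[((402,437),.018),((503,438),.018),((469,549),.044)]: print(ray(c,px(S,p),z)*1000)
E
python3 -m jog '[[4,-0.8,0,0,0],[8,-1.6,0,0,0],[12,-2.5,0,0,0],[16,-3.3,0,0,0],[20,-4.1,0,0,0],[23,-4.8,0,0,0],[25,-5.2,0,0,0],[26,-5.4,0,0,0],[26,-5.4,0,0,0],[26,-5.4,0,0,0]]'
```

```text
[581.24415785  81.00406659  18.        ]
[588.50817369 121.54036424  18.        ]
[665.29641829  84.10402765  44.        ]
time: 6.9
tool_pos: [0.5944, 0.0981, 0.0304]
tcp_rot: [-1.565, 0.157, -0.157]
wrist_force: [0.1, 0.8, -0.0]
width: -0.003
```

```bash
python3 -m jog '[[2,-0.4,0,0,0],[4,-0.8,0,0,0],[6,-1.2,0,0,0],[7,-1.4,0,0,0],[8,-1.6,0,0,0],[9,-1.8,0,0,0],[9,-1.8,0,0,0],[9,-1.8,0,0,0],[9,-1.8,0,0,0],[9,-1.8,0,0,0]]'
python3 - <<'E'
from h import *
c=crop("scene",240,150,96,72,8,"pics/s5.png")
F=[]
for i in range(4):
    bot.read_camera("top");s=bot.read_state();F.append(s["wrist_force"])
print(s["tool_pos"],np.mean(F,0))
E
```

```text
time: 8.15
tool_pos: [0.6033, 0.0963, 0.0303]
tcp_rot: [-1.565, 0.157, -0.157]
wrist_force: [0.3, -0.3, 0.7]
width: 0.003
[0.60322033 0.09631788 0.03027482] [ 0.15096512 -0.23411451  0.08677723]
```

View pics/s5.png

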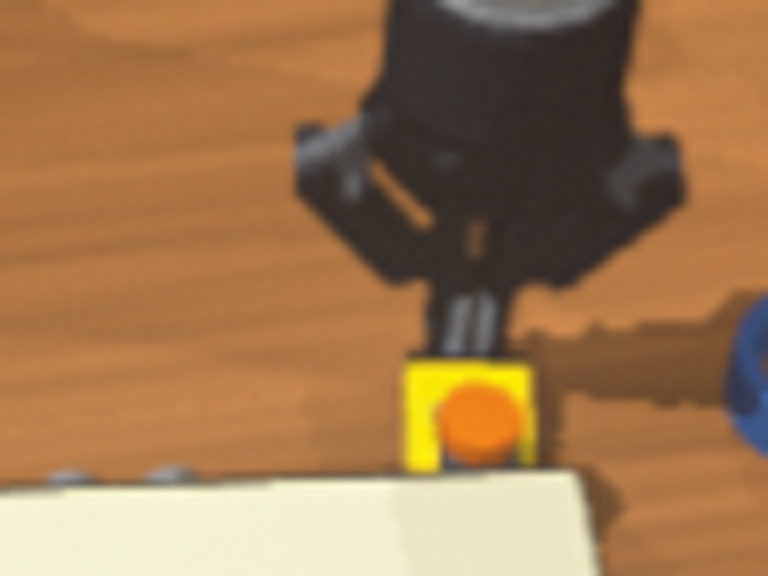

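```bash
cat > f.py <<'E'
from h import *
F=[]
for i in range(5):
    bot.read_camera("top");s=bot.read_state();F.append(s["wrist_force"])
print(s["time"],s["tool_pos"].round(4),np.mean(F,0).round(2),np.std(F,0).round(2))
E
python3 -m jog '[[0.5,-0.1,0,0,0],[1,-0.2,0,0,0],[1.5,-0.3,0,0,0],[2,-0.4,0,0,0],[2.5,-0.5,0,0,0],[2.5,-0.5,0,0,0],[2.5,-0.5,0,0,0],[2.5,-0.5,0,0,0],[2.5,-0.5,0,0,0],[2.5,-0.5,0,0,0]]'
python3 f.py
```

```text
time: 9.65
tool_pos: [0.605, 0.0959, 0.0302]
tcp_rot: [-1.565, 0.158, -0.156]
wrist_force: [-5.0, 1.2, 4.6]
width: -0.002
9.9 [0.605  0.0959 0.0302] [-5.    0.99  4.12] [0.45 0.46 0.33]
```

```bash
python3 - <<'E'
from h import *
crop("scene",200,150,160,120,5,"pics/s6.png")
E
```

```text
(no output)
```

View pics/s6.png

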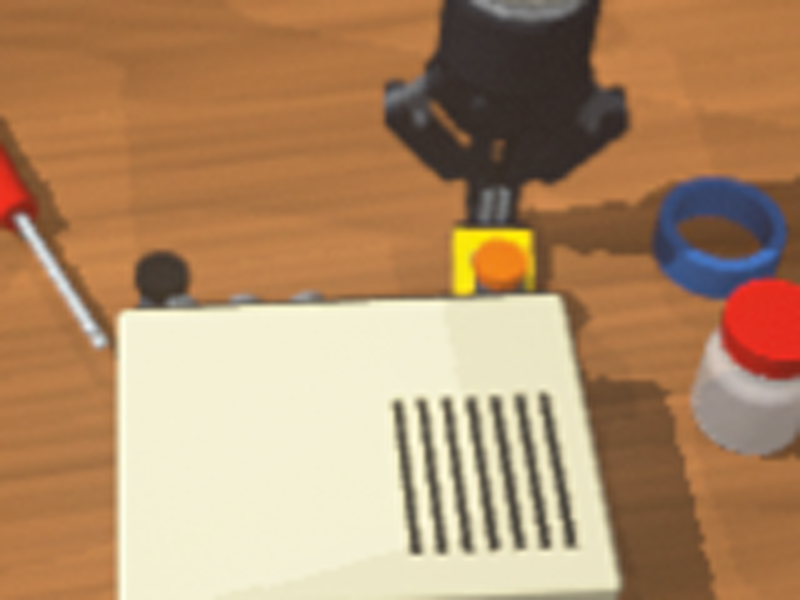

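Snug: push force is about 5 N, and the case corner is still at the same pixel (312,209), so the instrument hasn't moved. Backing off and going above the nut.

```bash
python3 -m jog '[[-1,0.2,0,0,0],[-4,0.8,0,0,0],[-10,2,0,0,0],[-18,3.7,0,0,0],[-25,5,0,0,0],[-25,5,20,0,0],[-25,5,45,0,0],[-25,5,75,0,0],[-25,5,90,0,0],[-25,5,90,0,0]]'
python3 -m jog '[[15,-3,0,0,0],[40,-8,0,0,0],[65,-13,0,0,0],[81,-16,0,0,0],[81,-16,-10,0,0],[81,-16,-20,0,0],[81,-16,-30,0,0],[81,-16,-36,0,0],[81,-16,-36,0,0],[81,-16,-36,0,0]]'
python3 - <<'E'
from h import *
crop("scene",200,130,160,120,5,"pics/s7.png")
crop("top",190,140,120,90,6.6667,"pics/t7.png")
E
python3 f.py
```

```text
time: 11.2
tool_pos: [0.5822, 0.101, 0.1226]
tcp_rot: [-1.564, 0.154, -0.16]
wrist_force: [0.2, -0.4, -0.4]
width: -0.0
time: 12.45
tool_pos: [0.6619, 0.0849, 0.0847]
tcp_rot: [-1.565, 0.157, -0.158]
wrist_force: [-1.0, 0.5, 0.3]
width: -0.0
12.8 [0.6619 0.0848 0.0846] [-0.02 -0.21 -0.16] [0.45 0.27 0.38]
```

View pics/s7.png

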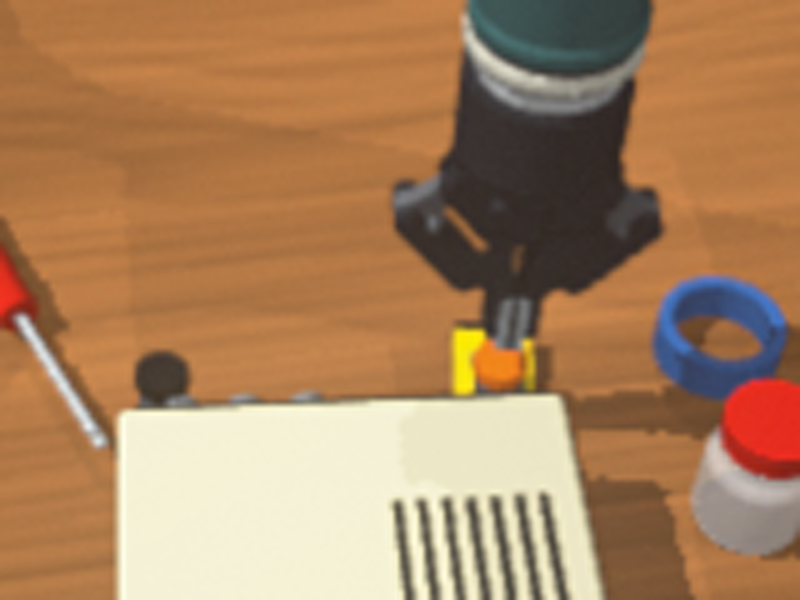

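View pics/t7.png

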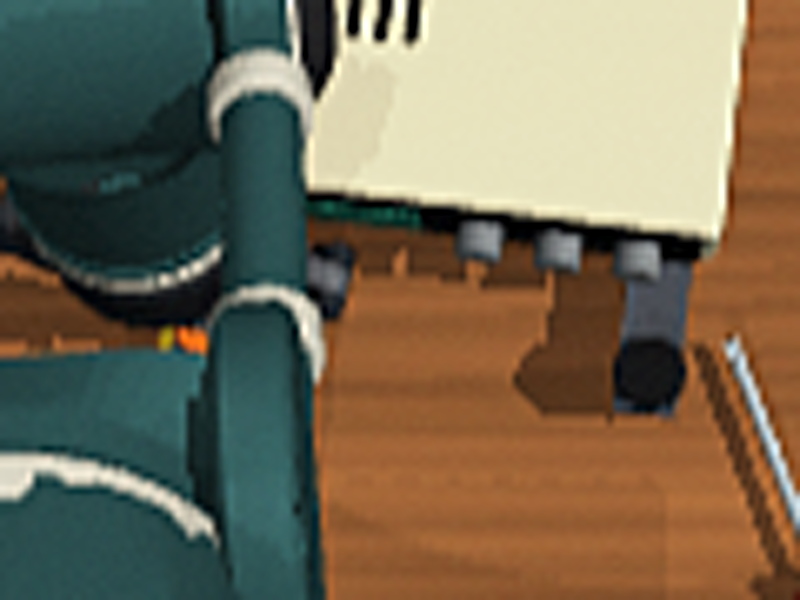

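```bash
python3 - <<'E'
from h import *
c=bot.read_camera("scene");s=bot.read_state();p=s["tool_pos"]
for a in (0,.011):
  for z in(p[2]-.025,.044): print(a,z,(proj(c,[p[0]+a*.979,p[1]-a*.2,z])[0]-[200,130]+.5)*5-.5)
print(ray(c,px((200,130,5),(498,363)),.044))
E
```

```text
0 0.05947051868963719 [504.50506345 335.84275805]
0 0.044 [501.22585977 356.28106466]
0.011 0.05947051868963719 [505.79840714 352.57936872]
0.011 0.044 [502.4711002  372.96641332]
[0.66587824 0.08207599 0.044     ]
```

```bash
python3 -m jog '[[1,-1.5,-4,0,0],[1,-1.5,-8,0,0],[1,-1.5,-11,0,0],[1,-1.5,-13,0,0],[1,-1.5,-14,0,0],[1,-1.5,-14.5,0,0],[1,-1.5,-15,0,0],[1,-1.5,-15.5,0,0],[1,-1.5,-15.5,0,0],[1,-1.5,-15.5,0,0]]'
python3 f.py
```

```text
time: 14.1
tool_pos: [0.6628, 0.0833, 0.0688]
tcp_rot: [-1.565, 0.157, -0.157]
wrist_force: [-0.5, 0.8, -0.2]
width: -0.0
14.35 [0.6627 0.0833 0.0688] [0.05 0.09 0.09] [0.38 0.51 0.6 ]
```

```bash
python3 -m jog '[[0,0,-0.2,0,0],[0,0,-0.4,0,0],[0,0,-0.6,0,0],[0,0,-0.8,0,0],[0,0,-1,0,0],[0,0,-1,0,0],[0,0,-1,0,0],[0,0,-1,0,0],[0,0,-1,0,0],[0,0,-1,0,0]]'
python3 f.py
```

```text
time: 15.6
tool_pos: [0.6628, 0.0834, 0.0686]
tcp_rot: [-1.565, 0.157, -0.157]
wrist_force: [-3.7, -1.2, 6.2]
width: 0.0
15.85 [0.6628 0.0834 0.0687] [-3.36 -0.12  6.28] [0.36 0.33 0.27]
```

```bash
python3 -m jog '[[0,0,-0.2,0,0],[0,0,-0.4,0,0],[0,0,-0.6,0,0],[0,0,-0.6,0,0],[0,0,-0.6,0,0],[0,0,-0.6,0,0],[0,0,-0.6,0,0],[0,0,-0.6,0,0],[0,0,-0.6,0,0],[0,0,-0.6,0,0]]'
python3 f.py
python3 - <<'E'
from h import *
crop("scene",200,130,160,120,5,"pics/s8.png")
E
```

```text
time: 17.1
tool_pos: [0.6628, 0.0834, 0.0686]
tcp_rot: [-1.565, 0.157, -0.157]
wrist_force: [-4.0, 0.0, 9.4]
width: 0.003
17.35 [0.6628 0.0834 0.0685] [-3.95 -0.37  9.44] [0.64 0.58 0.44]
```

View pics/s8.png

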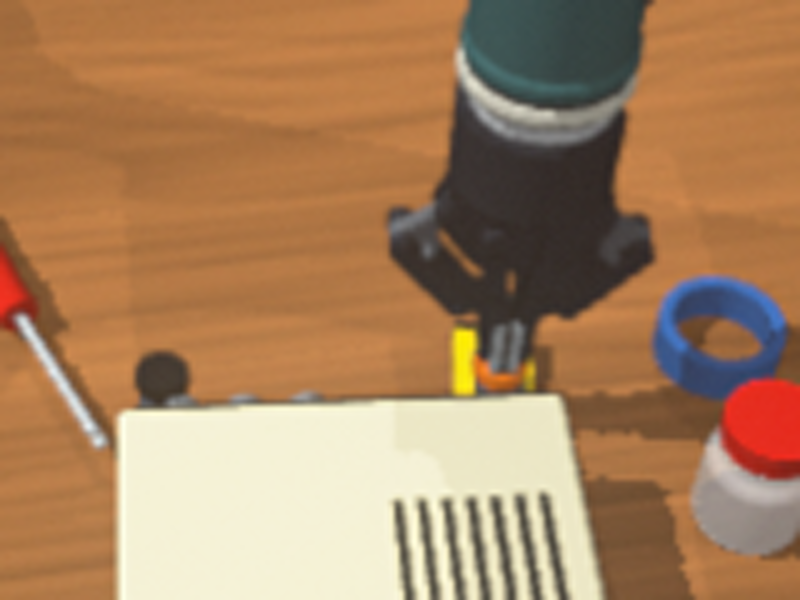

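The press holds 9.4 N with no dip: TCP z stays at 68.6 mm and the case corner hasn't moved in the picture. Lifting off, and checking.

```bash
python3 -m jog '[[0,0,1,0,0],[0,0,3,0,0],[0,0,8,0,0],[0,0,20,0,0],[0,0,40,0,0],[-20,4,55,0,0],[-50,10,55,0,0],[-85,17,55,0,0],[-120,25,55,0,0],[-120,25,55,0,0]]'
python3 f.py
python3 - <<'E'
from h import *
crop("scene",230,120,120,90,6.6667,"pics/s9.png")
E
```

```text
time: 18.65
tool_pos: [0.5408, 0.1087, 0.1233]
tcp_rot: [-1.565, 0.156, -0.156]
wrist_force: [0.2, 0.1, 1.1]
width: -0.0
18.9 [0.5443 0.1083 0.1231] [-0.05 -0.07 -0.36] [0.35 0.59 0.56]
```

View pics/s9.png

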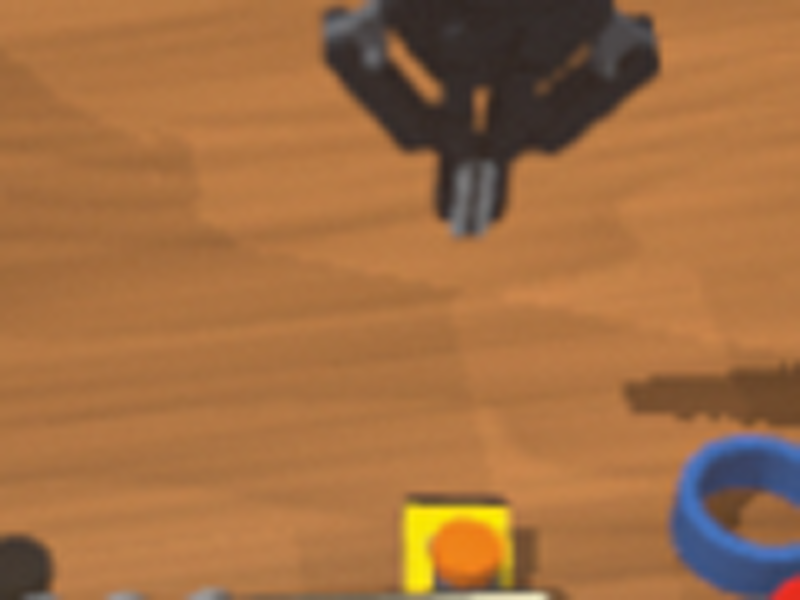

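Wedge and nut are in place. I'll re-check the wedge seat with one light push up to the same position as before.

```bash
python3 -m jog '[[0,0,-30,0,0],[0,0,-60,0,0],[0,0,-85,0,0],[0,0,-92.5,0,0],[10,-2,-92.5,0,0],[25,-5,-92.5,0,0],[40,-8,-92.5,0,0],[50,-10,-92.5,0,0],[50,-10,-92.5,0,0],[50,-10,-92.5,0,0]]'
python3 f.py
```

```text
time: 20.2
tool_pos: [0.5922, 0.0983, 0.0295]
tcp_rot: [-1.565, 0.158, -0.157]
wrist_force: [-0.1, 0.4, -0.3]
width: -0.002
20.45 [0.5922 0.0984 0.0296] [ 0.07 -0.36 -0.36] [0.39 0.25 0.46]
```

Earlier contact (5 N) was at a measured x of 605.0. Advancing to a measured 604.5 or so first.

```bash
python3 -m jog '[[3,-0.6,1,0,0],[6,-1.2,1,0,0],[8,-1.6,1,0,0],[9.5,-1.9,1,0,0],[10.5,-2.1,1,0,0],[11.5,-2.3,1,0,0],[12.2,-2.4,1,0,0],[12.5,-2.5,1,0,0],[12.5,-2.5,1,0,0],[12.5,-2.5,1,0,0]]'
python3 f.py
```

```text
time: 21.7
tool_pos: [0.605, 0.0959, 0.0306]
tcp_rot: [-1.565, 0.158, -0.157]
wrist_force: [-0.5, 1.7, 1.0]
width: -0.001
21.95 [0.605  0.0958 0.0306] [-1.51  0.8   1.25] [0.57 0.07 0.57]
```

```bash
python3 -m jog '[[0.2,0,0,0,0],[0.4,-0.1,0,0,0],[0.6,-0.1,0,0,0],[0.6,-0.1,0,0,0],[0.6,-0.1,0,0,0],[0.6,-0.1,0,0,0],[0.6,-0.1,0,0,0],[0.6,-0.1,0,0,0],[0.6,-0.1,0,0,0],[0.6,-0.1,0,0,0]]'
python3 f.py
```

```text
time: 23.2
tool_pos: [0.605, 0.0958, 0.0306]
tcp_rot: [-1.565, 0.159, -0.156]
wrist_force: [-5.2, 1.5, 4.8]
width: 0.007
23.45 [0.605  0.0958 0.0306] [-4.69  1.41  3.93] [0.43 0.22 0.54]
```

The wedge is seated exactly as before, with 4.9 N at the same x. Withdrawing.

```bash
python3 -m jog '[[-1,0.2,0,0,0],[-4,0.8,0,0,0],[-12,2.4,0,0,0],[-24,5,0,0,0],[-36,7,0,0,0],[-40,8,25,0,0],[-50,10,60,0,0],[-80,10,100,0,0],[-100,10,140,0,0],[-100,10,150,0,0]]'
python3 -m jog '[[0,0,0,0,0],[0,0,0,0,0],[0,0,0,0,0],[0,0,0,0,0],[0,0,0,0,0],[0,0,0,0,0],[0,0,0,0,0],[0,0,0,0,0],[0,0,0,0,0],[0,0,0,0,0]]'
python3 - <<'E'
from h import *
crop("scene",200,130,160,120,5,"pics/s10.png")
crop("top",190,140,120,90,6.6667,"pics/t10.png")
print(bot.read_state()["wrist_force"])
E
```

```text
time: 24.7
tool_pos: [0.5058, 0.1061, 0.1836]
tcp_rot: [-1.564, 0.153, -0.16]
wrist_force: [-0.2, 0.3, -0.2]
width: -0.001
time: 25.95
tool_pos: [0.5059, 0.1057, 0.1808]
tcp_rot: [-1.565, 0.157, -0.157]
wrist_force: [-0.6, -0.7, 0.3]
width: -0.001
[ 0.44501756 -0.20752003  0.51257289]
```

View pics/s10.png

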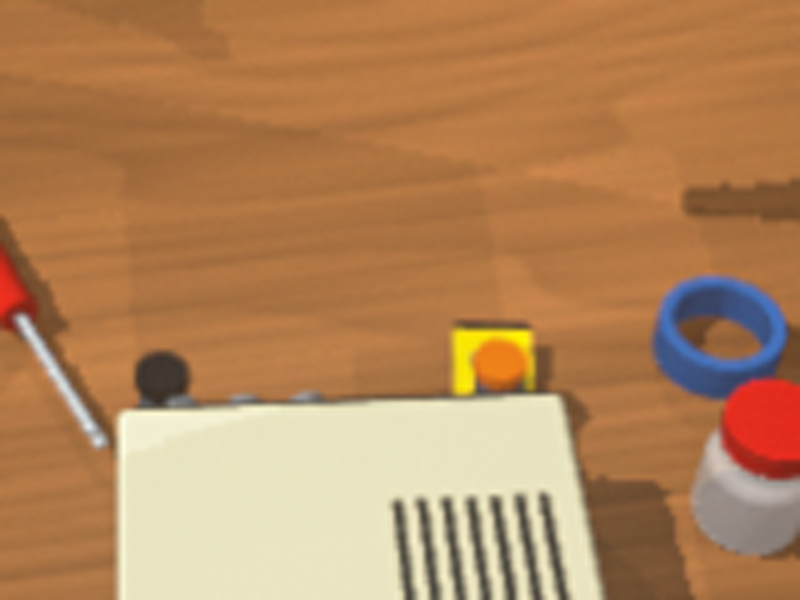

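View pics/t10.png

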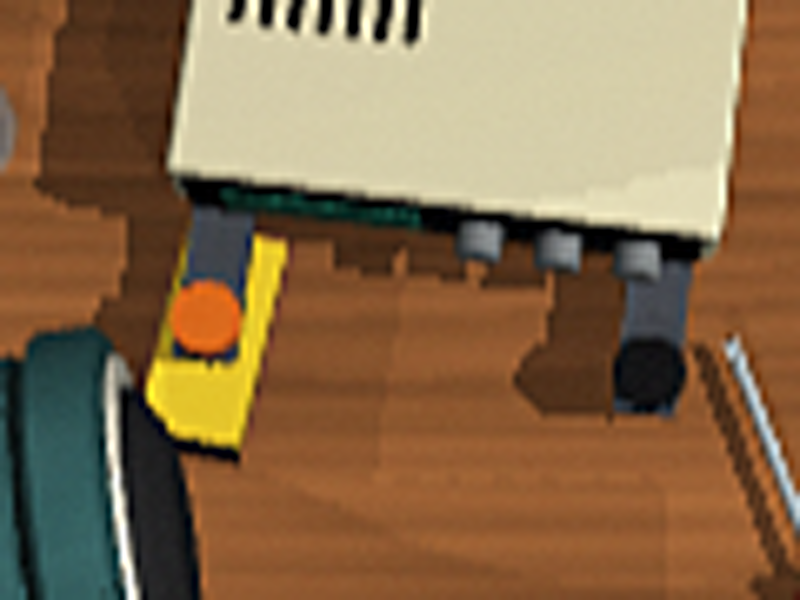

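Both pictures show the wedge flat under the short foot. In the top crop the nut is at (206,317); adding back the 133 px that this crop starts higher, it and the black nut at (649,373) are where they were. The instrument and bystanders are unmoved, and the hand is clear.

```bash
python3 -c "
from workcell import bot
print(bot.finish_job())"
```

```text
the job is handed in; nothing more can be done
None
```

The wedge is under the short foot and snug, the corner no longer dips when pressed, and I handed the job in at about 26 s. No verdict came back.

- **Seating the wedge:** With closed fingertips I pushed it thin end first until the wrist force was about 5 N, below the 7 to 15 N at which it would jack the corner up.
- **Pressing the nut:** I pressed to about 6 N and then 9.4 N. The tool did not sink any further, although the unsupported corner dips at about 7 N.
- **Re-checking the wedge:** After the press I gave it one extra light push. It read 4.9 N at the same tool position as the first time, so the wedge had not slipped.
- **Last pictures:** The wedge lies flat with the foot over its middle. The instrument, tape roll, jar and the visible part of the screwdriver are where they were, and the hand is clear.

I could not measure the force between wedge and foot once the hand was away. That it stays above 0.5 N is inferred from the unchanged seating. No check failed. The two cameras disagreed by about 3 to 6 mm in x on the nuts, about 3 mm on the orange one, and the contact fitted within that spread.

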